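Raise the ratchet speaker stand by four clicks

TASK

The ratchet stand on the hall sideboard is too low for the speaker. Take its round top plate and draw the column straight up until the pawl has clicked exactly four times (a fifth click cannot be undone), then push the plate back down, firmly but gently (a push of some 15 N, never more than 25 N), until the column sits hard on the pawl, and let go. Do not disturb the speaker, the bowl or the jar.

Things in the scene. Friction and masses are not known exactly. Their poses are not given: they have to be found in the camera images.
- stand: Heavy fixed pedestal: round dark base 116 mm across and 12 mm high, with an upright aluminium tube 39 mm across, 95 mm high. Origin: centre of the base's underside; z up along the column's axis.
- column: Round toothed steel column, 22 mm across its teeth (unevenly spaced, 6 to 18 mm apart), that slides only vertically in the stand, by at most 58 mm up; fixed on top is an aluminium plate 52 mm across, 14 mm thick, straight sides. Origin: centre of the plate's underside. It starts between two notches, held by friction: the first click comes after an unknown part of a notch.
- plate_top (a point): Centre of the plate's upper face. Pulling the plate up takes some 9 N between teeth; as a tooth pushes the pawl out the pull climbs to 13 to 17 N, then falls by some 6 N at once, and at the end of that fall the pawl is in: one click. The column does not drop by itself: pushing it down takes 3 to 6 N until a tooth meets the pawl, where it stops hard.
- pawl: Sprung steel tongue, 17 mm wide, sliding on the bracket; a passing tooth pushes it outward by some 3 mm and it snaps back in at the click. It lets the column up, but not down past a notch already clicked: its flat upper face carries the tooth above it. Not to be loaded with over 22 N. Origin: its inner tip, on the flat upper face; x points outward from the column.
- speaker: Small wooden wireless speaker, 85 by 85 by 130 mm, standing loose beside the stand; a bystander. Origin: centre of its underside.
- key_bowl: White ceramic bowl, 130 mm across and 45 mm high; a bystander. Origin: centre of its underside.
- candle_jar: Amber jar with a lid, 72 mm across and 85 mm high, loose, beyond the stand; a bystander. Origin: centre of its underside.
- bracket: Dark pawl holder clamped round the top of the tube (collar 46 mm across, on its +x side an arm 30 mm wide reaching 58 mm out from the axis); fixed, but at a height that differs by some mm from one time to the next. Origin: on the column's axis, level with the pawl's upper face; its top is 6 mm above that.
Mind the look-alikes: they are no part of the job. Leave any red or yellow look-alike of the stand alone.

How it is judged:
By the outcome, as a careful person would: the job done as asked, in the order asked, and still so for the second after the job is handed in, with the robot touching nothing.
It also fails if it takes over 67 s, if anything falls off the work surface, if the arm or the gripper's body presses on something with over 40 N, if the wrist force passes 120 N, or if a joint passes its speed limit or range.

ROBOT

A 6-joint arm with a two-finger parallel gripper is mounted at the origin on the work surface. World frame = base frame: x ahead of the robot, y to its left, z up, the work surface at z = 0. Lengths are in m, angles in rad, forces in N, time in s.
With the tool pointing down it reaches from about 0.35 to 0.975 m from the base axis. Payload 4.9 kg.
Tool frame: the origin (TCP) lies at the very end of the fingers, on their centre line; the grasp point (between the pads) lies 19 mm behind it; z points along the fingers, y is the line along which they close (so a half turn about z gives the same grasp; the last joint's range is limited). The gripper opens to 85 mm and grips with 20 to 120 N. Pads are 22 mm wide; open, the fingers measure 114 mm over their backs; the gripper's body (76 mm by 85 mm) begins 54 mm behind the grasp point. The pads swing forward as they close: fully open they stand 13 mm farther back than shut.
Start: joints at [-1.408, 0.053, 1.613, -0, 1.476, -0.119], TCP at [0.174, -0.6, 0.231] pointing down, gripper open.
Joint ranges: [-3.01, 3.01], [-1.01, 2.22], [0.06, 2.58], [-1.02, 4.17], [0.09, 2.62], [-3.14, 3.14]. Speed limits (rad/s): [2.57, 2.57, 3.14, 3.14, 3.14, 3.14].

INTERFACE

Orientations are given as a unit quaternion [w, x, y, z].
In Python, from bench import r, vision, finish_job gives the robot as it stands. The module is installed in compiled form; this text tells all that it offers.
- The arm moves only by the shell command python3 -m creep 'ROWS' [OPENING] [FORCE]. ROWS is JSON, a list of rows, each a list of 6 numbers: the shift along the tool's x, y, z in cm, then the turn, a rotation vector about the tool's x, y, z in rad. A call has 1 to 20 rows; each row shifts and turns the commanded pose from where the row before left it, along the tool's axes as they then stand; what a row does not reach is not made up. A row lasts 1/10 s, in which the tool goes at most 50 mm and 8.59 degrees, less where a joint would pass 70% of its speed; a pose out of reach is approached as far as the arm can. A call is refused whole if a number of a shift passes 5 or a number of a turn 0.15, either way. A call with a gripper value outside its range is refused whole. OPENING is the closure, from 0 (fully open) to 1 (shut), set as the call begins (- or left out, the last holds). The fingers move at their own pace and stop on an object; FORCE is the grip in N (left out, the last holds). Time passes only in rows, so rows that do not move let the fingers close. It gives the time, the measured TCP pose, the force, the opening and the grip force at its end, in the units of the state.
- r.get_obs(): the state, without advancing time (a new reading comes with each control period).
- vision.camera(name): name is "scene" or "top"; returns (picture, depth): 480x640x3 uint8, red, green, blue; 480x640 float32, m along the optical axis (not along the pixel's ray), 0 where there is no reading.
- vision.camera_info(name): a dict with "K" (3x3 intrinsics, pixels), "R" (3x3) and "t" (3): a world point X has camera coordinates R X + t. Camera axes: x right, y down, z forward; pixel columns grow to the right and rows downward; lengths in m; the calibration is good to about 2 mm. A picture is of the moment at which its call begins. camera_info takes no time and is no camera call.
- finish_job(): hands the job in; it is judged then, once.
The state is a dict: "time_s": time; "joints": joint angles; "joint_velocities": joint speeds; "joint_torque": joint torques, N m; "tool_pos": TCP position; "tool_rot": TCP orientation; "contact_force": force on the tool from outside, world axes, zero at the start; "torque": the same for the moment, N m; "grip_width": finger opening in m; "grip_force": force on a finger pad.
Only numpy, scipy, OpenCV 4.12 (cv2) and the standard library are available. Lean on these libraries where they do the work, as an engineer would, in place of code of your own. Each camera call takes 0.05 s, during which the arm holds its last target. There are 200 camera calls.

## Working session

There is one attempt and no reset: what is moved stays moved. The work goes in short steps, Python scripts to look and compute and a shell command to move; the robot and the scene stay as the last step left them, time stands still between calls to the robot, and variables do not carry over. Pictures are saved under pics/ and viewed, at most 10 in all, crops included, and the job is handed in when it is done.

```bash
mkdir -p pics; python3 - <<'E'
from bench import r,vision
import cv2,numpy as np
for n in("scene","top"):
    p,d=vision.camera(n); cv2.imwrite(f"pics/{n}0.png",p[:,:,::-1]); np.save(f"pics/{n}0.npy",d)
    i=vision.camera_info(n); print(n,np.round(i["K"],1).tolist(),np.round(i["R"],3).tolist(),np.round(i["t"],3))
o=r.get_obs(); print(o)
E
```

```text
scene [[614.6, 0.0, 329.3], [0.0, 614.6, 235.7], [0.0, 0.0, 1.0]] [[0.722, 0.691, -0.004], [0.431, -0.454, -0.78], [-0.541, 0.562, -0.626]] [-0.431 -0.155  1.684]
top [[513.1, 0.0, 324.4], [0.0, 513.1, 246.4], [0.0, 0.0, 1.0]] [[-0.005, -1.0, 0.005], [-0.995, 0.005, -0.103], [0.103, -0.005, -0.995]] [-0.024  0.577  1.074]
{'time_s': 0.1, 'joints': array([-1.40799115e+00,  5.32908503e-02,  1.61417096e+00, -2.35649169e-05,
        1.47596119e+00, -1.19026892e-01]), 'joint_velocities': array([-0.00160651, -0.00236118, -0.00164094, -0.00013993, -0.00056723,
        0.0001936 ]), 'joint_torque': array([-1.50898554e-04, -3.94906211e+01, -3.71364284e+01, -2.01501416e-04,
        3.92839414e-03, -8.85231941e-06]), 'tool_pos': array([ 0.17370901, -0.5997925 ,  0.23017741]), 'tool_rot': array([-9.14698838e-04,  9.90087182e-01,  1.40451184e-01, -3.17564698e-05]), 'contact_force': array([ 0.13012107, -0.74559518,  0.55277612]), 'torque': array([ 0.02936848,  0.01255848, -0.01436047]), 'grip_force': 0.0, 'grip_width': 0.08501663928639024}
```

View pics/scene0.png

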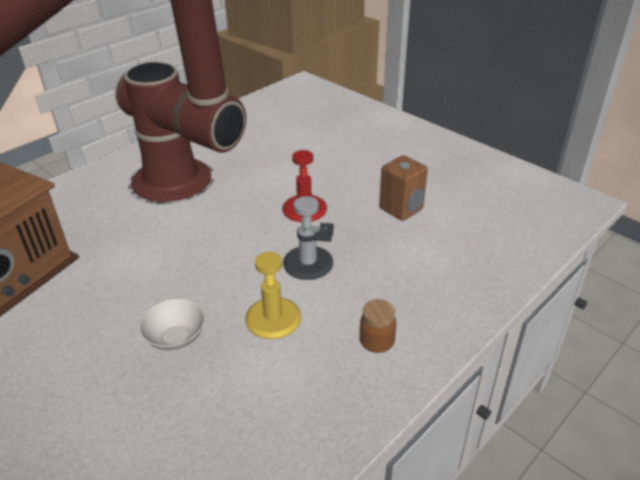

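View pics/top0.png

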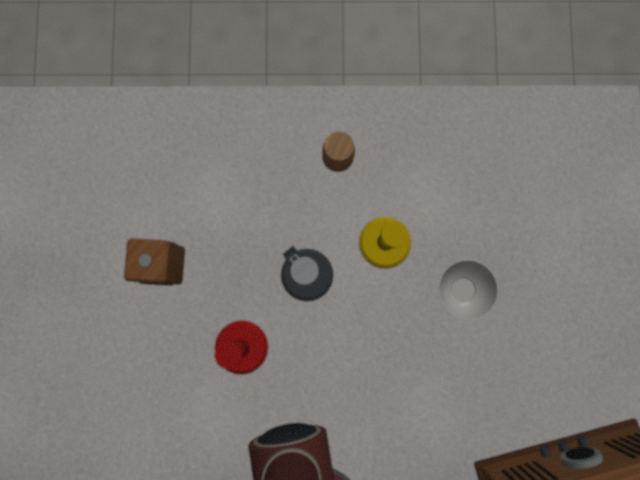

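The scene picture shows the grey stand: plate at about (306,206), base at (308,262), bracket at (322,232). The red and yellow look-alikes are on either side. In the top picture the plate is at (303,270), the bracket end at (290,252), the red one at (241,347), the yellow one at (385,242) and the speaker at (150,260).

```bash
cat > h.py <<'E'
import numpy as np,cv2
from bench import r,vision
def cloud(n,d):
    i=vision.camera_info(n);K,R,t=[np.array(i[k],float) for k in "KRt"]
    v,u=np.mgrid[:480,:640]
    c=np.stack([(u-K[0,2])/K[0,0]*d,(v-K[1,2])/K[1,1]*d,d],-1)
    return (c-t.reshape(3))@R
E
python3 - <<'E'
from h import *
for n,(u0,u1,v0,v1) in (("top",(270,345,238,310)),("scene",(270,345,190,290))):
    d=np.load(f"pics/{n}0.npy");P=cloud(n,d);ok=d>0
    b=P[v0:v1,u0:u1][ok[v0:v1,u0:u1]]
    print(n,len(b))
    for lo,hi in((.005,.02),(.08,.105),(.105,.125),(.125,.14),(.14,.155),(.155,.17),(.17,.19)):
        s=b[(b[:,2]>lo)&(b[:,2]<hi)]
        if len(s)>3:print(lo,hi,len(s),s.mean(0).round(4),s.min(0).round(3),s.max(0).round(3),np.median(s[:,2]).round(4))
d=np.load("pics/top0.npy");P=cloud("top",d)
for nm,(u,v) in dict(red=(241,347),yel=(393,235),spk=(145,260),jar=(339,145),bowl=(463,290)).items(): print(nm,P[v,u].round(3))
p=cv2.imread("pics/top0.png");q=cv2.imread("pics/scene0.png")
a=cv2.resize(p[235:315,265:345],(400,400),interpolation=3);b=cv2.resize(q[190:290,260:360],(400,400),interpolation=3)
cv2.imwrite("pics/c1.png",np.hstack([a,b]))
E
```

```text
top 5384
0.005 0.02 1434 [0.5104 0.0076 0.0107] [ 0.443 -0.064  0.005] [0.598 0.09  0.018] 0.0108
0.08 0.105 95 [0.5525 0.0402 0.0973] [0.531 0.021 0.087] [0.566 0.056 0.105] 0.0959
0.105 0.125 111 [0.5521 0.0398 0.1093] [0.532 0.021 0.105] [0.57  0.059 0.114] 0.1091
0.155 0.17 499 [0.5172 0.012  0.1678] [ 0.492 -0.013  0.158] [0.543 0.037 0.17 ] 0.1679
0.17 0.19 102 [0.5178 0.0145 0.1709] [ 0.492 -0.012  0.17 ] [0.543 0.035 0.176] 0.1707
scene 7471
0.005 0.02 1723 [0.4758 0.0483 0.0116] [ 0.249 -0.079  0.005] [0.631 0.273 0.02 ] 0.0122
0.08 0.105 496 [ 0.5464 -0.0129  0.0949] [ 0.495 -0.169  0.08 ] [0.608 0.052 0.105] 0.0956
0.105 0.125 240 [ 0.5536 -0.0116  0.1117] [ 0.509 -0.168  0.105] [0.602 0.059 0.125] 0.1104
0.125 0.14 70 [ 0.5319 -0.014   0.1317] [ 0.507 -0.164  0.125] [0.598 0.022 0.14 ] 0.1323
0.14 0.155 39 [ 0.601  -0.1411  0.1508] [ 0.505 -0.176  0.141] [0.616 0.012 0.155] 0.1517
0.155 0.17 428 [ 0.5578 -0.0653  0.1637] [ 0.491 -0.175  0.155] [0.617 0.039 0.17 ] 0.1626
0.17 0.19 158 [0.5206 0.0092 0.1713] [ 0.494 -0.016  0.17 ] [0.544 0.034 0.174] 0.171
red [0.375 0.133 0.145]
yel [ 0.585 -0.156  0.161]
spk [0.541 0.323 0.13 ]
jar [ 0.784 -0.058  0.085]
bowl [ 0.482 -0.329  0.002]
```

View pics/c1.png

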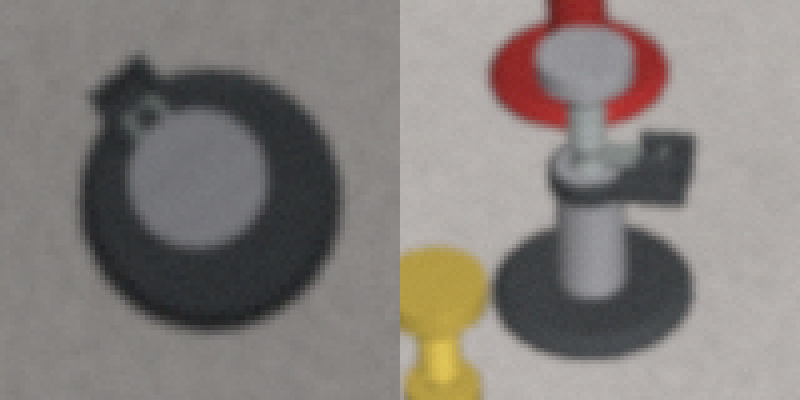

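The plate centre is at (0.5175, 0.0117) with its top at z≈0.169. The bracket top is at about 0.110, with its arm pointing at +40°. I'll move above the plate at the present height, about 50 cm along tool x and −49 cm along tool y.

```bash
python3 -m creep '[[2.5,-2.46,0,0,0,0],[2.5,-2.46,0,0,0,0],[2.5,-2.46,0,0,0,0],[2.5,-2.46,0,0,0,0],[2.5,-2.46,0,0,0,0],[2.5,-2.46,0,0,0,0],[2.5,-2.46,0,0,0,0],[2.5,-2.46,0,0,0,0],[2.5,-2.46,0,0,0,0],[2.5,-2.46,0,0,0,0],[2.5,-2.46,0,0,0,0],[2.5,-2.46,0,0,0,0],[2.5,-2.46,0,0,0,0],[2.5,-2.46,0,0,0,0],[2.5,-2.46,0,0,0,0],[2.5,-2.46,0,0,0,0],[2.5,-2.46,0,0,0,0],[2.5,-2.46,0,0,0,0]]' 0
python3 -m creep '[[0,0,0,0,0,0],[0,0,0,0,0,0],[0,0,0,0,0,0]]'
cat >> h.py <<'E'
from scipy.spatial.transform import Rotation as Ro
def togo(p):
    o=r.get_obs();R=Ro.from_quat(np.roll(o["tool_rot"],-1)).as_matrix()
    return (R.T@(np.array(p)-o["tool_pos"])*100).round(2),R.round(3).tolist()
E
python3 -c "
from h import *
print(togo((.5175,.0118,.141)))"
```

```text
time_s: 1.9
tool_pos: [0.4832, -0.0484, 0.2309]
tool_rot: [-0.0, 0.99, 0.141, -0.0]
contact_force: [1.7, -0.2, 1.0]
grip_width: 0.0856
grip_force: 0.0
time_s: 2.2
tool_pos: [0.4825, -0.0504, 0.2309]
tool_rot: [0.0, 0.99, 0.14, -0.0]
contact_force: [0.1, -0.7, -0.7]
grip_width: 0.0851
grip_force: 0.0
(array([ 5.1 , -5.  ,  8.99]), [[0.961, 0.277, -0.001], [0.277, -0.961, -0.0], [-0.001, -0.0, -1.0]])
```

```bash
python3 -m creep '[[1.7,-1.67,0,0,0,0],[1.7,-1.67,0,0,0,0],[1.7,-1.67,0,0,0,0],[0,0,0,0,0,0],[0,0,0,0,0,0],[0,0,1.5,0,0,0],[0,0,1.5,0,0,0],[0,0,1.5,0,0,0],[0,0,1.5,0,0,0],[0,0,1.5,0,0,0],[0,0,0.5,0,0,0],[0,0,0,0,0,0],[0,0,0,0,0,0]]'
python3 - <<'E'
from h import *
print(togo((.5175,.0118,.141)))
p,d=vision.camera("scene");t,_=vision.camera("top")
a=cv2.resize(t[225:325,255:355],(400,400),interpolation=3);b=cv2.resize(p[150:290,240:380],(400,400),interpolation=3)
cv2.imwrite("pics/c2.png",np.hstack([a,b])[:,:,::-1])
E
```

```text
time_s: 3.5
tool_pos: [0.5184, 0.0124, 0.1517]
tool_rot: [0.0, 0.99, 0.14, 0.0]
contact_force: [-0.1, 0.2, -0.0]
grip_width: 0.0855
grip_force: 0.0
(array([-0.1 ,  0.04,  1.07]), [[0.961, 0.278, 0.001], [0.278, -0.961, -0.0], [0.001, 0.0, -1.0]])
```

View pics/c2.png

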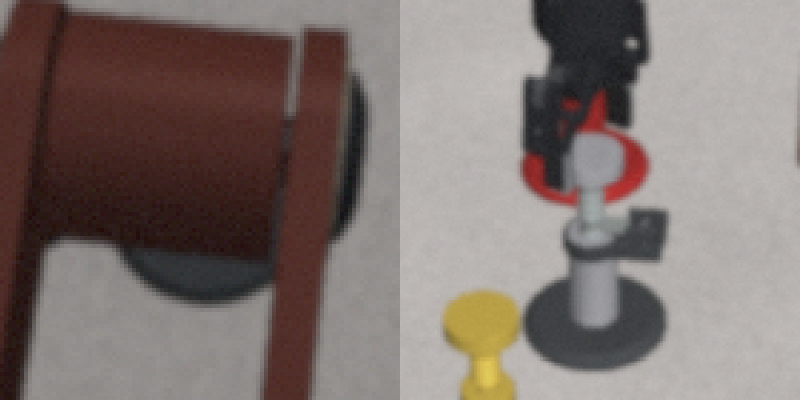

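The fingers straddle the plate, with crop tips at about (557,185) and (620,120) and the plate at (597,155). I'll go down 11 mm and close gently.

```bash
python3 -m creep '[[-0.1,0.04,0.55,0,0,0],[0,0,0.55,0,0,0],[0,0,0,0,0,0],[0,0,0,0,0,0]]'
python3 -m creep '[[0,0,0,0,0,0],[0,0,0,0,0,0],[0,0,0,0,0,0],[0,0,0,0,0,0],[0,0,0,0,0,0],[0,0,0,0,0,0],[0,0,0,0,0,0],[0,0,0,0,0,0]]' 1 25
python3 -m creep '[[0,0,0,0,0,0],[0,0,0,0,0,0],[0,0,0,0,0,0],[0,0,0,0,0,0],[0,0,0,0,0,0]]'
python3 - <<'E'
from h import *
o=r.get_obs();print(o["contact_force"],o["torque"])
p,d=vision.camera("scene")
cv2.imwrite("pics/c3.png",cv2.resize(p[150:290,240:380],(560,560),interpolation=3)[:,:,::-1])
E
```

```text
time_s: 4.0
tool_pos: [0.5169, 0.0118, 0.1399]
tool_rot: [-0.0, 0.99, 0.14, -0.0]
contact_force: [-0.1, -0.4, 0.3]
grip_width: 0.0851
grip_force: 0.0
time_s: 4.8
tool_pos: [0.5172, 0.0121, 0.1406]
tool_rot: [-0.0, 0.99, 0.14, 0.0]
contact_force: [-2.5, 3.5, 3.5]
grip_width: 0.0499
grip_force: 26.7
time_s: 5.3
tool_pos: [0.5172, 0.0121, 0.1406]
tool_rot: [-0.0, 0.99, 0.14, 0.0]
contact_force: [-1.5, 4.4, 4.3]
grip_width: 0.05
grip_force: 26.8
[-1.49840812  4.4075793   4.34324253] [8.05066407e-01 3.44994800e-01 1.65828682e-04]
```

View pics/c3.png

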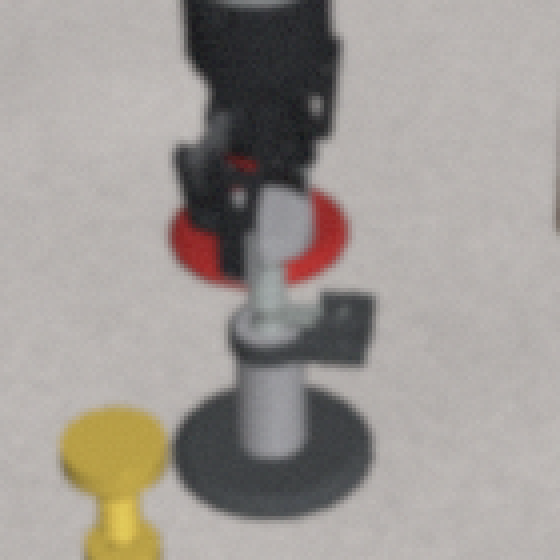

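Gripped at 50 mm on the plate. The side load says the tool should go slightly +y. I'll relieve it, firm up the grip, then draw up in 0.5 mm steps while reading the force.

```bash
f(){ paste -sd' ' | sed -E 's/tool_rot:[^]]*\]//;s/grip_width/w/;s/contact_force/F/'; }
python3 -m creep '[[0,-0.05,0,0,0,0],[0,0,0,0,0,0],[0,0,0,0,0,0]]' 1 60 |f
python3 -m creep '[[0,0,0,0,0,0],[0,0,0,0,0,0]]' |f
python3 -m creep '[[0,0,-0.05,0,0,0]]' |f
python3 -m creep '[[0,0,-0.05,0,0,0]]' |f
python3 -m creep '[[0,0,-0.05,0,0,0]]' |f
python3 -m creep '[[0,0,-0.05,0,0,0]]' |f
python3 -m creep '[[0,0,-0.05,0,0,0]]' |f
python3 -m creep '[[0,0,-0.05,0,0,0]]' |f
```

```text
time_s: 5.65 tool_pos: [0.5172, 0.0121, 0.1406]  F: [-2.4, 2.4, 4.5] w: 0.0491 grip_force: 61.2
time_s: 5.85 tool_pos: [0.5172, 0.0121, 0.1405]  F: [-0.5, 2.6, 4.2] w: 0.0495 grip_force: 61.2
time_s: 5.95 tool_pos: [0.5171, 0.0121, 0.1406]  F: [0.4, 2.0, 0.3] w: 0.0492 grip_force: 61.7
time_s: 6.05 tool_pos: [0.5171, 0.0121, 0.1406]  F: [3.1, 1.3, -3.1] w: 0.0493 grip_force: 62.3
time_s: 6.15 tool_pos: [0.5171, 0.0121, 0.1406]  F: [6.5, 1.6, -6.7] w: 0.0494 grip_force: 63.0
time_s: 6.25 tool_pos: [0.5171, 0.0121, 0.1407]  F: [7.9, 2.2, -8.1] w: 0.0491 grip_force: 63.3
time_s: 6.35 tool_pos: [0.5171, 0.0121, 0.1409]  F: [7.2, 1.5, -10.1] w: 0.0493 grip_force: 63.3
time_s: 6.45 tool_pos: [0.5171, 0.0121, 0.1413]  F: [7.4, 0.9, -9.0] w: 0.0494 grip_force: 63.3
```

Pull is about 9 N with the column sliding. There is some Fx, so I'll ease it with a small +x shift and carry on.

```bash
f(){ paste -sd' ' | sed -E 's/tool_rot:[^]]*\]//;s/grip_width/w/;s/contact_force/F/;s/w: .*//'; }
python3 -m creep '[[0.08,0,-0.05,0,0,0]]' |f
python3 -m creep '[[0,0,-0.05,0,0,0]]' |f
python3 -m creep '[[0,0,-0.05,0,0,0]]' |f
python3 -m creep '[[0,0,-0.05,0,0,0]]' |f
python3 -m creep '[[0,0,-0.05,0,0,0]]' |f
python3 -m creep '[[0,0,-0.05,0,0,0]]' |f
python3 -m creep '[[0,0,-0.05,0,0,0]]' |f
python3 -m creep '[[0,0,-0.05,0,0,0]]' |f
python3 -m creep '[[0,0,-0.05,0,0,0]]' |f
python3 -m creep '[[0,0,-0.05,0,0,0]]' |f
```

```text
time_s: 6.55 tool_pos: [0.5171, 0.0121, 0.1415]  F: [4.4, 0.1, -8.9] 
time_s: 6.65 tool_pos: [0.517, 0.0121, 0.142]  F: [5.4, -0.2, -8.4] 
time_s: 6.75 tool_pos: [0.517, 0.0122, 0.1426]  F: [5.5, -0.3, -9.6] 
time_s: 6.85 tool_pos: [0.517, 0.0122, 0.1431]  F: [5.1, 0.2, -8.4] 
time_s: 6.95 tool_pos: [0.517, 0.0121, 0.1436]  F: [5.4, 0.6, -8.9] 
time_s: 7.05 tool_pos: [0.517, 0.0122, 0.1441]  F: [5.1, -0.0, -8.4] 
time_s: 7.15 tool_pos: [0.5171, 0.0121, 0.1447]  F: [4.9, 0.4, -7.9] 
time_s: 7.25 tool_pos: [0.517, 0.0121, 0.1451]  F: [5.6, 0.7, -9.8] 
time_s: 7.35 tool_pos: [0.517, 0.0121, 0.1453]  F: [5.8, -0.2, -11.6] 
time_s: 7.45 tool_pos: [0.517, 0.0121, 0.1456]  F: [7.5, -0.1, -13.0]
```

Steady between teeth, and now climbing towards the first click.

```bash
f(){ paste -sd' ' | sed -E 's/tool_rot:[^]]*\]//;s/grip_width/w/;s/contact_force/F/;s/w: .*//'; }
python3 -m creep '[[0.08,0,-0.05,0,0,0]]' |f
python3 -m creep '[[0,0,-0.05,0,0,0]]' |f
python3 -m creep '[[0,0,-0.05,0,0,0]]' |f
python3 -m creep '[[0,0,-0.05,0,0,0]]' |f
python3 -m creep '[[0,0,-0.05,0,0,0]]' |f
python3 -m creep '[[0,0,-0.05,0,0,0]]' |f
python3 -m creep '[[0,0,-0.05,0,0,0]]' |f
python3 -m creep '[[0,0,-0.05,0,0,0]]' |f
python3 -m creep '[[0,0,-0.05,0,0,0]]' |f
python3 -m creep '[[0,0,-0.05,0,0,0]]' |f
python3 -m creep '[[0,0,-0.05,0,0,0]]' |f
python3 -m creep '[[0,0,-0.05,0,0,0]]' |f
```

```text
time_s: 7.55 tool_pos: [0.517, 0.0122, 0.1456]  F: [3.4, -1.8, -13.4] 
time_s: 7.65 tool_pos: [0.517, 0.0122, 0.1459]  F: [6.0, -1.7, -15.5] 
time_s: 7.75 tool_pos: [0.517, 0.0121, 0.1462]  F: [6.4, -1.7, -16.4] 
time_s: 7.85 tool_pos: [0.517, 0.0122, 0.1466]  F: [6.3, -1.6, -16.4] 
time_s: 7.95 tool_pos: [0.5169, 0.0121, 0.147]  F: [7.4, -1.8, -16.2] 
time_s: 8.05 tool_pos: [0.517, 0.0122, 0.1474]  F: [7.3, -1.5, -16.8] 
time_s: 8.15 tool_pos: [0.517, 0.0122, 0.1478]  F: [7.0, -1.9, -16.8] 
time_s: 8.25 tool_pos: [0.517, 0.0121, 0.1483]  F: [7.3, -1.4, -17.3] 
time_s: 8.35 tool_pos: [0.517, 0.0121, 0.1487]  F: [7.9, -1.7, -18.4] 
time_s: 8.45 tool_pos: [0.517, 0.0122, 0.1501]  F: [3.6, -1.5, -8.6] 
time_s: 8.55 tool_pos: [0.517, 0.0122, 0.1517]  F: [1.0, -1.6, -8.3] 
time_s: 8.65 tool_pos: [0.517, 0.0122, 0.1526]  F: [0.5, -3.3, -12.9]
```

Click 1 came at tool z≈0.149 (18 to 8.5 N). The force is already rising again towards the second.

```bash
f(){ paste -sd' ' | sed -E 's/tool_rot:[^]]*\]//;s/grip_width/w/;s/contact_force/F/;s/w: .*//'; }
python3 -m creep '[[0,0,-0.05,0,0,0]]' |f
python3 -m creep '[[0,0,-0.05,0,0,0]]' |f
python3 -m creep '[[0,0,-0.05,0,0,0]]' |f
python3 -m creep '[[0,0,-0.05,0,0,0]]' |f
python3 -m creep '[[0,0,-0.05,0,0,0]]' |f
python3 -m creep '[[0,0,-0.05,0,0,0]]' |f
python3 -m creep '[[0,0,-0.05,0,0,0]]' |f
python3 -m creep '[[0,0,-0.05,0,0,0]]' |f
python3 -m creep '[[0,0,-0.05,0,0,0]]' |f
python3 -m creep '[[0,0,-0.05,0,0,0]]' |f
```

```text
time_s: 8.75 tool_pos: [0.517, 0.0122, 0.1529]  F: [2.0, -4.7, -15.6] 
time_s: 8.85 tool_pos: [0.5171, 0.0122, 0.1534]  F: [0.7, -5.5, -16.7] 
time_s: 8.95 tool_pos: [0.5171, 0.0122, 0.1542]  F: [-0.6, -5.0, -16.6] 
time_s: 9.05 tool_pos: [0.517, 0.0122, 0.1547]  F: [0.3, -5.9, -16.1] 
time_s: 9.15 tool_pos: [0.517, 0.0122, 0.1551]  F: [0.4, -6.5, -17.6] 
time_s: 9.25 tool_pos: [0.517, 0.0122, 0.1556]  F: [-0.1, -5.3, -17.5] 
time_s: 9.35 tool_pos: [0.5171, 0.0122, 0.1567]  F: [-4.4, -4.7, -9.8] 
time_s: 9.45 tool_pos: [0.5171, 0.0122, 0.1582]  F: [-4.8, -5.1, -8.6] 
time_s: 9.55 tool_pos: [0.5171, 0.0122, 0.159]  F: [-5.5, -5.0, -8.9] 
time_s: 9.65 tool_pos: [0.5171, 0.0122, 0.1595]  F: [-4.7, -4.1, -8.6]
```

Click 2 came at about 0.156. I'll relieve the side load and continue.

```bash
f(){ paste -sd' ' | sed -E 's/tool_rot:[^]]*\]//;s/grip_width/w/;s/contact_force/F/;s/w: .*//'; }
python3 -m creep '[[-0.08,0.05,-0.05,0,0,0]]' |f
python3 -m creep '[[0,0,-0.05,0,0,0]]' |f
python3 -m creep '[[0,0,-0.05,0,0,0]]' |f
python3 -m creep '[[0,0,-0.05,0,0,0]]' |f
python3 -m creep '[[0,0,-0.05,0,0,0]]' |f
python3 -m creep '[[0,0,-0.05,0,0,0]]' |f
python3 -m creep '[[0,0,-0.05,0,0,0]]' |f
python3 -m creep '[[0,0,-0.05,0,0,0]]' |f
python3 -m creep '[[0,0,-0.05,0,0,0]]' |f
python3 -m creep '[[0,0,-0.05,0,0,0]]' |f
python3 -m creep '[[0,0,-0.05,0,0,0]]' |f
python3 -m creep '[[0,0,-0.05,0,0,0]]' |f
```

```text
time_s: 9.75 tool_pos: [0.5171, 0.0122, 0.1603]  F: [-2.8, -0.5, -8.8] 
time_s: 9.85 tool_pos: [0.5172, 0.0122, 0.1607]  F: [-4.3, -2.2, -8.7] 
time_s: 9.95 tool_pos: [0.5171, 0.0122, 0.1609]  F: [-4.5, -2.1, -9.7] 
time_s: 10.05 tool_pos: [0.5171, 0.0122, 0.1614]  F: [-4.7, -1.9, -8.3] 
time_s: 10.15 tool_pos: [0.5172, 0.0122, 0.1618]  F: [-4.9, -2.4, -9.6] 
time_s: 10.25 tool_pos: [0.5172, 0.0122, 0.1623]  F: [-4.4, -2.3, -8.3] 
time_s: 10.35 tool_pos: [0.5171, 0.0122, 0.1628]  F: [-4.1, -2.0, -9.4] 
time_s: 10.45 tool_pos: [0.5172, 0.0122, 0.1631]  F: [-4.5, -0.8, -10.0] 
time_s: 10.55 tool_pos: [0.5172, 0.0122, 0.1634]  F: [-3.8, -1.9, -12.0] 
time_s: 10.65 tool_pos: [0.5171, 0.0122, 0.1635]  F: [-4.0, -2.1, -12.8] 
time_s: 10.75 tool_pos: [0.5171, 0.0122, 0.1638]  F: [-3.7, -1.9, -14.5] 
time_s: 10.85 tool_pos: [0.5171, 0.0122, 0.1641]  F: [-3.5, -1.5, -15.5]
```

```bash
f(){ paste -sd' ' | sed -E 's/tool_rot:[^]]*\]//;s/grip_width/w/;s/contact_force/F/;s/w: .*//'; }
python3 -m creep '[[0,0,-0.05,0,0,0]]' |f
python3 -m creep '[[0,0,-0.05,0,0,0]]' |f
python3 -m creep '[[0,0,-0.05,0,0,0]]' |f
python3 -m creep '[[0,0,-0.05,0,0,0]]' |f
python3 -m creep '[[0,0,-0.05,0,0,0]]' |f
python3 -m creep '[[0,0,-0.05,0,0,0]]' |f
python3 -m creep '[[0,0,-0.05,0,0,0]]' |f
python3 -m creep '[[0,0,-0.05,0,0,0]]' |f
python3 -m creep '[[0,0,-0.05,0,0,0]]' |f
python3 -m creep '[[0,0,-0.05,0,0,0]]' |f
```

```text
time_s: 10.95 tool_pos: [0.5171, 0.0122, 0.1647]  F: [-3.6, -2.0, -15.5] 
time_s: 11.05 tool_pos: [0.5171, 0.0122, 0.1653]  F: [-3.6, -1.3, -17.3] 
time_s: 11.15 tool_pos: [0.5171, 0.0122, 0.1659]  F: [-5.2, -1.0, -17.7] 
time_s: 11.25 tool_pos: [0.5171, 0.0122, 0.1665]  F: [-5.3, -1.5, -17.5] 
time_s: 11.35 tool_pos: [0.5172, 0.0122, 0.1675]  F: [-9.1, -1.2, -9.1] 
time_s: 11.45 tool_pos: [0.5172, 0.0122, 0.1692]  F: [-10.2, -2.1, -8.8] 
time_s: 11.55 tool_pos: [0.5172, 0.0122, 0.17]  F: [-10.7, 0.1, -9.1] 
time_s: 11.65 tool_pos: [0.5172, 0.0122, 0.1706]  F: [-11.1, -0.9, -9.1] 
time_s: 11.75 tool_pos: [0.5172, 0.0122, 0.1711]  F: [-10.2, -0.8, -8.7] 
time_s: 11.85 tool_pos: [0.5172, 0.0122, 0.1716]  F: [-9.6, -1.7, -8.7]
```

Click 3 came at about 0.1667. I'll relieve Fx and go on to the fourth in shorter batches.

```bash
f(){ paste -sd' ' | sed -E 's/tool_rot:[^]]*\]//;s/grip_width/w/;s/contact_force/F/;s/w: .*//'; }
python3 -m creep '[[-0.18,-0.04,-0.05,0,0,0]]' |f
python3 -m creep '[[0,0,-0.05,0,0,0]]' |f
python3 -m creep '[[0,0,-0.05,0,0,0]]' |f
python3 -m creep '[[0,0,-0.05,0,0,0]]' |f
python3 -m creep '[[0,0,-0.05,0,0,0]]' |f
python3 -m creep '[[0,0,-0.05,0,0,0]]' |f
python3 -m creep '[[0,0,-0.05,0,0,0]]' |f
python3 -m creep '[[0,0,-0.05,0,0,0]]' |f
```

```text
time_s: 11.95 tool_pos: [0.5172, 0.0122, 0.1726]  F: [0.8, 0.4, -13.1] 
time_s: 12.05 tool_pos: [0.5172, 0.0122, 0.1727]  F: [-1.6, 0.7, -12.5] 
time_s: 12.15 tool_pos: [0.5172, 0.0121, 0.1728]  F: [0.7, 0.5, -13.3] 
time_s: 12.25 tool_pos: [0.5172, 0.0121, 0.1729]  F: [3.0, 0.4, -15.0] 
time_s: 12.35 tool_pos: [0.5172, 0.0121, 0.1732]  F: [4.2, 0.8, -15.5] 
time_s: 12.45 tool_pos: [0.5171, 0.0121, 0.1736]  F: [5.2, 1.4, -15.9] 
time_s: 12.55 tool_pos: [0.5171, 0.0121, 0.174]  F: [6.1, 1.2, -16.7] 
time_s: 12.65 tool_pos: [0.5171, 0.0121, 0.1744]  F: [7.5, 0.4, -17.3]
```

```bash
f(){ paste -sd' ' | sed -E 's/tool_rot:[^]]*\]//;s/grip_width/w/;s/contact_force/F/;s/w: .*//'; }
python3 -m creep '[[0,0,-0.05,0,0,0]]' |f
python3 -m creep '[[0,0,-0.05,0,0,0]]' |f
python3 -m creep '[[0,0,-0.05,0,0,0]]' |f
python3 -m creep '[[0,0,-0.03,0,0,0]]' |f
```

```text
time_s: 12.75 tool_pos: [0.5171, 0.0121, 0.1748]  F: [5.8, 1.9, -16.8] 
time_s: 12.85 tool_pos: [0.5171, 0.0121, 0.1753]  F: [5.2, 2.2, -16.5] 
time_s: 12.95 tool_pos: [0.5171, 0.0121, 0.1757]  F: [5.8, 1.1, -18.1] 
time_s: 13.05 tool_pos: [0.5172, 0.0122, 0.1772]  F: [2.7, 1.4, -8.4]
```

Click 4 came at about 0.176 (18 to 8.4 N). Now I push back down in small steps to about 15 N.

```bash
f(){ paste -sd' ' | sed -E 's/tool_rot:[^]]*\]//;s/grip_width/w/;s/contact_force/F/;s/w: .*//'; }
python3 -m creep '[[0,0,0.05,0,0,0]]' |f
python3 -m creep '[[0,0,0.05,0,0,0]]' |f
python3 -m creep '[[0,0,0.05,0,0,0]]' |f
python3 -m creep '[[0,0,0.05,0,0,0]]' |f
python3 -m creep '[[0,0,0.05,0,0,0]]' |f
python3 -m creep '[[0,0,0.05,0,0,0]]' |f
```

```text
time_s: 13.15 tool_pos: [0.5172, 0.0121, 0.1775]  F: [1.4, 2.6, -6.3] 
time_s: 13.25 tool_pos: [0.5172, 0.0121, 0.1775]  F: [-1.1, 3.4, -1.2] 
time_s: 13.35 tool_pos: [0.5172, 0.0121, 0.1774]  F: [-2.8, 3.7, 3.5] 
time_s: 13.45 tool_pos: [0.5172, 0.0121, 0.1771]  F: [-2.0, 3.9, 5.4] 
time_s: 13.55 tool_pos: [0.5172, 0.0121, 0.1765]  F: [-3.5, 5.3, 7.9] 
time_s: 13.65 tool_pos: [0.5172, 0.0121, 0.1765]  F: [-4.6, 4.4, 8.5]
```

```bash
f(){ paste -sd' ' | sed -E 's/tool_rot:[^]]*\]//;s/grip_width/w/;s/contact_force/F/;s/w: .*//'; }
python3 -m creep '[[-0.04,-0.04,0.03,0,0,0]]' |f
python3 -m creep '[[0,0,0.03,0,0,0]]' |f
python3 -m creep '[[0,0,0.03,0,0,0]]' |f
```

```text
time_s: 13.75 tool_pos: [0.5172, 0.0121, 0.1765]  F: [-2.2, 2.5, 7.5] 
time_s: 13.85 tool_pos: [0.5173, 0.0121, 0.1765]  F: [-3.2, 2.6, 10.0] 
time_s: 13.95 tool_pos: [0.5173, 0.0121, 0.1764]  F: [-4.9, 3.0, 10.6]
```

```bash
f(){ paste -sd' ' | sed -E 's/tool_rot:[^]]*\]//;s/grip_width/w/;s/contact_force/F/;s/w: .*//'; }
python3 -m creep '[[-0.06,-0.02,0.03,0,0,0]]' |f
python3 -m creep '[[0,0,0.03,0,0,0]]' |f
python3 -m creep '[[0,0,0.03,0,0,0]]' |f
python3 -m creep '[[0,0,0.02,0,0,0]]' |f
```

```text
time_s: 14.05 tool_pos: [0.5173, 0.0121, 0.1764]  F: [-1.5, 2.9, 10.1] 
time_s: 14.15 tool_pos: [0.5173, 0.0121, 0.1764]  F: [-3.7, 2.5, 11.8] 
time_s: 14.25 tool_pos: [0.5173, 0.0121, 0.1764]  F: [-3.1, 2.1, 12.5] 
time_s: 14.35 tool_pos: [0.5173, 0.0121, 0.1764]  F: [-4.2, 3.4, 12.9]
```

```bash
f(){ paste -sd' ' | sed -E 's/tool_rot:[^]]*\]//;s/contact_force/F/'; }
python3 -m creep '[[0,0,0.03,0,0,0]]' |f
python3 -m creep '[[0,0,0.03,0,0,0]]' |f
python3 -m creep '[[0,0,0.02,0,0,0]]' |f
python3 -m creep '[[0,0,0,0,0,0],[0,0,0,0,0,0],[0,0,0,0,0,0]]' |f
```

```text
time_s: 14.45 tool_pos: [0.5173, 0.0121, 0.1763]  F: [-4.0, 3.0, 14.6] grip_width: 0.0493 grip_force: 67.5
time_s: 14.55 tool_pos: [0.5173, 0.0121, 0.1763]  F: [-5.6, 3.1, 15.3] grip_width: 0.0494 grip_force: 67.6
time_s: 14.65 tool_pos: [0.5173, 0.0121, 0.1763]  F: [-6.3, 3.0, 16.3] grip_width: 0.0492 grip_force: 67.6
time_s: 14.95 tool_pos: [0.5173, 0.0121, 0.1763]  F: [-5.6, 3.6, 16.2] grip_width: 0.049 grip_force: 67.6
```

The column is seated at 16 N with no movement. I'll open, then back straight up.

```bash
f(){ paste -sd' ' | sed -E 's/tool_rot:[^]]*\]//;s/contact_force/F/'; }
python3 -m creep '[[0,0,0,0,0,0],[0,0,0,0,0,0],[0,0,0,0,0,0],[0,0,0,0,0,0],[0,0,0,0,0,0],[0,0,0,0,0,0],[0,0,0,0,0,0],[0,0,0,0,0,0]]' 0 |f
python3 -m creep '[[0,0,-0.5,0,0,0],[0,0,-1,0,0,0],[0,0,-1.5,0,0,0],[0,0,-2,0,0,0],[0,0,-2,0,0,0],[0,0,-2,0,0,0],[0,0,-2,0,0,0],[0,0,0,0,0,0]]' |f
python3 -m creep '[[-2,2.5,0,0,0,0],[-2,2.5,0,0,0,0],[-2,2.5,0,0,0,0],[-2,2.5,0,0,0,0],[-2,2.5,0,0,0,0],[-2,2.5,0,0,0,0],[-2,2.5,0,0,0,0],[-2,2.5,0,0,0,0],[-2,2.5,0,0,0,0],[-2,2.5,0,0,0,0],[-2,2.5,0,0,0,0],[0,0,0,0,0,0],[0,0,0,0,0,0]]' |f
python3 - <<'E'
from h import *
p,d=vision.camera("scene");t,dt=vision.camera("top")
P=cloud("top",dt);m=(np.hypot(P[...,0]-.5175,P[...,1]-.012)<.022)&(dt>0);print("plate top",np.median(P[m][:,2]),m.sum())
for nm,(u,v) in dict(spk=(145,260),jar=(339,145)).items(): print(nm,P[v,u].round(3))
cv2.imwrite("pics/c4.png",p[:,:,::-1])
E
```

```text
time_s: 15.75 tool_pos: [0.5149, 0.0122, 0.1702]  F: [-0.6, 0.1, -0.3] grip_width: 0.0852 grip_force: 0.0
time_s: 16.55 tool_pos: [0.5168, 0.012, 0.2857]  F: [0.6, -0.3, 0.2] grip_width: 0.0855 grip_force: 0.0
time_s: 17.85 tool_pos: [0.3798, -0.3132, 0.2798]  F: [-0.1, -0.2, 0.2] grip_width: 0.0856 grip_force: 0.0
plate top 0.2036745423516077 484
spk [0.541 0.323 0.131]
jar [ 0.784 -0.058  0.084]
```

View pics/c4.png

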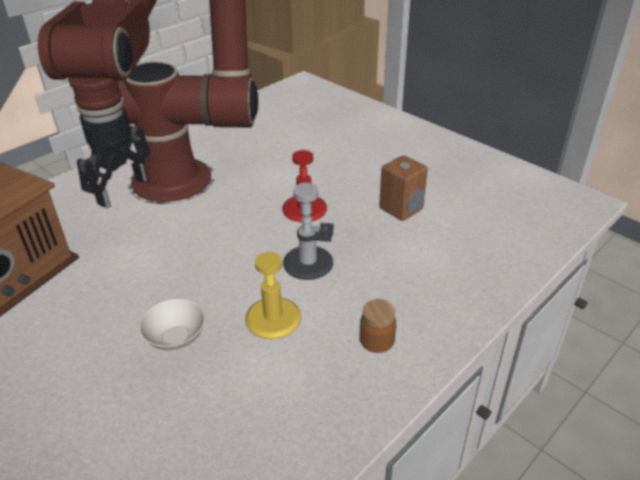

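The plate now stands at (306,192), about 35 mm higher, which matches the tool's rise, so it stayed put on release. The speaker, jar and bowl haven't moved, and the arm is clear.

```bash
python3 -c "
from bench import finish_job
print(finish_job())"
```

```text
the job is handed in; nothing more can be done
None
```

The column was drawn up exactly four clicks (about 35 mm), pushed down onto the pawl at about 16 N and let go; the speaker, bowl and jar were not disturbed, and the job was handed in at about 18 s.

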